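# Build the sieve stack on the shaker

## Task

Build the sieve stack on the shaker, part by part from the bottom up: first the steel pan inside the shaker's ring, then the blue sieve on it, then the yellow, then the red, and last the white lid, each upright and nested fully home in the one below. Let go of everything, and leave the spare green sieve and the amber jar standing where they are.

Things in the scene. Friction and masses are not known exactly. Their poses are not given: they have to be found in the camera images.
- seat (a point): sieve shaker: fixed white housing 200 x 160 mm, 42 mm high, with a round metal platform and on it a raised black ring (inside 66 mm across, outside 76 mm, 6 mm high). Point: centre of the platform's face inside the ring, 50 mm above the bench, 20 mm from the housing's middle; z up, -x towards its control panel
- pan_c (a point): receiving pan: plain bare-steel round cup, 58 mm across, 30 mm high, wall 3.5 mm (mouth 51 mm), flat bottom with a 3 mm bevel, 130 g. Point: its centre, 15 mm above its underside; z up. Starts upright on the bench; home in the shaker's ring its point is 15 mm above the seat's
- fine_c (a point): blue sieve, 58 mm across, 30 mm high, 90 g: round blue frame 22 mm high (wall 3.5 mm, mouth 51 mm, fine mesh 12 mm below the rim) on a narrower tapered foot 8 mm high (40 mm across below, 47 above) that drops into the mouth of the part below until the frame rests on its rim, this point then 22 mm above that part's. Point: its centre, 15 mm above its underside; z up. Starts on the bench, foot down
- medium_c (a point): yellow sieve, 58 mm across, 30 mm high, 90 g: round yellow frame 22 mm high (wall 3.5 mm, mouth 51 mm, medium mesh 12 mm below the rim) on a narrower tapered foot 8 mm high (40 mm across below, 47 above) that drops into the mouth of the part below until the frame rests on its rim, this point then 22 mm above that part's. Point: its centre, 15 mm above its underside; z up. Starts on the bench, foot down
- coarse_c (a point): red sieve, 58 mm across, 30 mm high, 90 g: round red frame 22 mm high (wall 3.5 mm, mouth 51 mm, coarse mesh 12 mm below the rim) on a narrower tapered foot 8 mm high (40 mm across below, 47 above) that drops into the mouth of the part below until the frame rests on its rim, this point then 22 mm above that part's. Point: its centre, 15 mm above its underside; z up. Starts on the bench, foot down
- lid_c (a point): lid: white disc 58 mm across, 8 mm thick, on a tapered foot like the sieves' (8 mm high), with a black knob on top to grip, 24 mm across, 20 mm high; 36 mm high in all, 80 g. Point: on its axis, 18 mm above its underside (2 mm above the disc's face); z up. Starts foot down on the bench; nested in a sieve its point is 25 mm above that sieve's
- spare_c (a point): spare green sieve, the same size and shape as the others; not part of the job, to be left where it stands. The point is its centre, 15 mm above its underside
- jar: amber jar with a white cap, 50 mm across, 50 mm high; not part of the job, to be left where it stands. Origin at the centre of its underside
Not all that is in view belongs to the job. What is shaped like the part that bears pan_c but pink or purple is not meant. What is shaped like the part that bears coarse_c but pink or turquoise is not meant.

How it is judged:
On the way, in this order (a step that is already met when the one before it is completed fails the run):
1. the receiving pan stands in the ring of the shaker (z of pan_c in the frame of seat between 0.012 and 0.018 m and horizontal distance between pan_c and seat below 0.006 m and angle between pan_c's own z axis and vertical below 0.08 rad), for 0.2 s.
2. the blue sieve is nested in the pan (z of fine_c in the frame of pan_c between 0.019 and 0.025 m and horizontal distance between fine_c and pan_c below 0.006 m and angle between fine_c's own z axis and vertical below 0.08 rad), for 0.2 s.
3. the yellow sieve is nested in the blue one (z of medium_c in the frame of fine_c between 0.019 and 0.025 m and horizontal distance between medium_c and fine_c below 0.006 m and angle between medium_c's own z axis and vertical below 0.08 rad), for 0.2 s.
4. the red sieve is nested in the yellow one (z of coarse_c in the frame of medium_c between 0.019 and 0.025 m and horizontal distance between coarse_c and medium_c below 0.006 m and angle between coarse_c's own z axis and vertical below 0.08 rad), for 0.2 s.
5. the lid is nested in the red sieve (z of lid_c in the frame of coarse_c between 0.022 and 0.028 m and horizontal distance between lid_c and coarse_c below 0.006 m and angle between lid_c's own z axis and vertical below 0.08 rad), for 0.2 s.
At the end, for the whole second after the job is handed in: From the bottom up pan, blue, yellow and red sieve and lid stand nested on the shaker's seat: each within 6 mm sideways of the one below and within 3 mm of its fully home height, tilted under 0.08 rad, at rest (under 0.02 m/s) and released (all of step 1 and all of step 2 and all of step 3 and all of step 4 and all of step 5 and linear speed of each of pan, fine, medium, coarse, lid below 0.02 m/s); the robot touches nothing.
It fails at once if the spare green sieve is moved more than 25 mm or tipped (distance of spare_c from where it was at the start of the episode above 0.025 m or angle between spare_c's own z axis and vertical above 0.3 rad).
It fails at once if the jar is moved more than 25 mm or tipped (distance of jar from where it was at the start of the episode above 0.025 m or angle between jar's own z axis and vertical above 0.3 rad).
It also fails if it takes over 141 s, if anything falls off the work surface, if the arm or the gripper's body presses on something with over 40 N, if the wrist force passes 120 N, or if a joint passes its speed limit or range.

## Robot

A 7-joint arm with a two-finger parallel gripper is mounted at the origin on the work surface. World frame = base frame: x ahead of the robot, y to its left, z up, the work surface at z = 0. Lengths are in m, angles in rad, forces in N, time in s.
With the tool pointing down it reaches from about 0.4 to 0.85 m from the base axis. Payload 10.4 kg.
Tool frame: the origin (TCP) lies between the finger pads; the fingertips stand 22 mm ahead of it and the grasp point (between the pads) lies 3 mm ahead of it; z points along the fingers, y is the line along which they close (so a half turn about z gives the same grasp; the last joint's range is limited). The gripper opens to 85 mm and grips with 20 to 120 N. Pads are 22 mm wide; open, the fingers measure 114 mm over their backs; the gripper's body (76 mm by 85 mm) begins 54 mm behind the grasp point. The pads swing forward as they close: fully open they stand 13 mm farther back than shut.
Start: joints at [1.192, 0.332, -0.065, 1.46, 0.022, 1.35, -0.088], TCP at [0.218, -0.586, 0.253] pointing down, gripper open.
Joint ranges: [-2.6, 2.6], [-0.5, 2.12], [-1.47, 1.34], [0.16, 2.42], [-1.27, 4.41], [0.06, 2.06], [-2.6, 2.6]. Speed limits (rad/s): [2.22, 2.22, 2.79, 2.79, 3.14, 3.14, 3.14].

## Interface

Orientations are given as a unit quaternion [x, y, z, w].
In Python, from workcell import manip, camera, ticket, boxes_of, outline_of gives the robot as it stands.
- The arm moves only by the tool carry_out, never from a script. Its argument "deltas" is a list of rows, each a list of 5 numbers: the shift along the tool's x, y, z as a fraction of full scale, then the turn about the tool's z as a fraction of full scale, then the opening, from -1 (shut) to 1 (fully open), so that 0 is half open. In form: [[tx, ty, tz, spin, gripper], ...]. A call has 1 to 20 rows; each row is the pose to reach, as a shift and turn from the pose commanded when the call began, along the tool's axes at that moment; what a row does not reach only later rows make up. Full scale, the value 1, is 150 mm for a shift and 30 degrees for a turn. A row lasts 1/8 s, in which the tool goes at most 62.5 mm and 10.7 degrees, less where a joint would pass 70% of its speed; a pose out of reach is approached as far as the arm can. A call with a number of a shift or a turn outside -1 to 1 is refused whole. A call with a gripper value outside its range is refused whole. The fingers move at their own pace and stop on an object; "force" is the grip in N (left out, the last holds). Time passes only in rows, so rows that repeat a pose let the fingers close. It gives the time, the measured TCP pose, the force, the opening and the grip force at its end, in the units of the state.
- manip.get_obs(): the state, without advancing time (a new reading comes with each control period).
- camera(name): name is "scene" or "top"; returns a dict with "img" (480x640x3 uint8, red, green, blue), "depth" (480x640 float32, m along the optical axis (not along the pixel's ray), 0 where there is no reading), "vertical_fov" (degrees; the focal length in pixels is half the picture's height over the tangent of half this angle, whatever the lens; pixels are square), "cx", "cy" (the principal point, pixels), "k1" (the pictures are not rectified: a ray, as slopes to the right and down, at radius r is drawn at 1 + k1 r^2 times it, then the intrinsics apply), "R" (3x3) and "t" (3): a world point X has camera coordinates R X + t. Camera axes: x right, y down, z forward; pixel columns grow to the right and rows downward; lengths in m; the calibration is good to about 2 mm. A picture is of the moment at which its call begins.
- ticket.hand_in(): hands the job in; it is judged then, once.
Trained networks look in a picture, given as the dict that the camera call returned (one of the last four; its "shot" number tells which), for a name from the list of things; names that differ only in an ending like _2 or _b are one class to them, and where a whole thing is asked for, a point or a joint stands for the part that bears it (a point fixed in the world has none). Each returns a list of dicts, best first, with "conf" (0 to 1); they miss things now and then, are a little off and sometimes report something else, mostly with a low value. They report only what shows in the picture. A call takes as long as a camera call. They do not tell look-alikes from the thing itself.
- boxes_of(query, picture): "position" ([x, y, z] in m, in world coordinates, good to about 4 mm: the middle of the surface that is visible of it).
- outline_of(query, picture): "region" (480x640 bool, what is visible of it).
The state is a dict: "clock": time; "joint_pos": joint angles; "joint_velocities": joint speeds; "tau": joint torques, N m; "position": TCP position; "ee_rot": TCP orientation; "ft_force": force on the tool from outside, world axes, zero at the start; "torque": the same for the moment, N m; "grip_width": opening from 0.0 (shut) to 1.0 (fully open); "grasp_force": force on a finger pad.
Only numpy, scipy, OpenCV 4.12 (cv2) and the standard library are available. Lean on these libraries where they do the work, as an engineer would, in place of code of your own. Each camera call takes 0.05 s, during which the arm holds its last target. There are 200 camera calls.

## Working session

There is one attempt and no reset: what is moved stays moved. The work goes in short steps, Python scripts to look and compute and a tool call to move; the robot and the scene stay as the last step left them, time stands still between calls to the robot, and variables do not carry over. Pictures are saved under pics/ and viewed, at most 14 in all, crops included, and the job is handed in when it is done.

Besides the shell and the picture viewer there is one more tool, called after ">>>" as name(argument=value, ...) on one line, values as JSON. carry_out: Moves the arm, as the interface text tells. Its arguments: {"type":"object","properties":{"deltas":{"type":"array","items":{"type":"array","items":{"type":"number"}}},"force":{"type":"number"}},"required":["deltas"]}

```bash
mkdir -p pics; cat > h.py <<'E'
import numpy as np, cv2
from workcell import manip, camera, ticket, boxes_of, outline_of
def pts(c, mask=None):
    f=240/np.tan(np.radians(c["vertical_fov"])/2)
    K=np.array([[f,0,c["cx"]],[0,f,c["cy"]],[0,0,1.]])
    u,v=np.meshgrid(np.arange(640.),np.arange(480.))
    n=cv2.undistortPoints(np.stack([u,v],-1).reshape(-1,1,2),K,np.array([c["k1"],0,0,0.])).reshape(480,640,2)
    d=c["depth"]; X=np.dstack([n*d[...,None],d])
    W=(X-c["t"])@c["R"]
    return W  # NaN-free; depth 0 invalid
def save(c,n): cv2.imwrite("pics/"+n,c["img"][...,::-1])
E
python3 - <<'E'
from h import *
o=manip.get_obs(); print({k:np.round(v,3) for k,v in o.items()})
for n in("scene","top"):
    c=camera(n); save(c,n+"0.png"); print(n,c["vertical_fov"],c["k1"],np.round(-c["R"].T@c["t"],3))
    for q in["seat","pan_c","fine_c","medium_c","coarse_c","lid_c","spare_c","jar"]:
        try: print(q,[(np.round(b["position"],3).tolist(),round(b["conf"],2)) for b in boxes_of(q,c)])
        except Exception as e: print(q,e)
E
```

```text
{'clock': np.float64(0.0), 'joint_pos': array([ 1.192,  0.333, -0.065,  1.461,  0.022,  1.35 , -0.089]), 'joint_velocities': array([-0.001,  0.   , -0.001,  0.   , -0.001, -0.   , -0.001]), 'tau': array([ 2.0000e-03, -6.2545e+01,  5.0000e-02, -3.9160e+01,  1.6000e-02,
        1.0000e-02,  0.0000e+00]), 'position': array([ 0.218, -0.586,  0.253]), 'ee_rot': array([ 0.984,  0.177, -0.   , -0.001]), 'ft_force': array([-1.005,  0.374, -0.3  ]), 'torque': array([-0.016,  0.014,  0.046]), 'grasp_force': np.float64(0.0), 'grip_width': np.float64(0.997)}
scene 45.916308699119966 -0.01191144758084023 [1.192 0.278 0.831]
seat [([0.524, -0.314, 0.038], 0.84)]
pan_c [([0.665, -0.115, 0.017], 0.83), ([0.693, -0.018, 0.013], 0.74), ([0.67, -0.218, 0.011], 0.7), ([0.523, -0.317, 0.038], 0.68)]
fine_c [([0.549, 0.12, 0.02], 0.87), ([0.524, -0.313, 0.043], 0.64)]
medium_c [([0.675, 0.114, 0.02], 0.97)]
coarse_c [([0.558, -0.11, 0.023], 0.89), ([0.404, 0.002, 0.016], 0.88), ([0.332, -0.114, 0.023], 0.7)]
lid_c [([0.572, 0.013, 0.014], 0.93)]
spare_c [([0.457, -0.095, 0.016], 0.68)]
jar [([0.473, 0.12, 0.042], 0.71)]
top 46.327512981311784 -0.023191493806196645 [ 0.376 -0.002  1.2  ]
seat [([0.489, -0.324, 0.045], 0.8)]
pan_c [([0.671, -0.221, 0.007], 0.85), ([0.668, -0.121, 0.004], 0.57)]
fine_c [([0.554, 0.127, 0.015], 0.56), ([0.492, -0.327, 0.044], 0.4)]
medium_c [([0.675, 0.112, 0.021], 0.84)]
coarse_c [([0.558, -0.111, 0.016], 0.96), ([0.328, -0.119, 0.015], 0.94), ([0.407, 0.006, 0.021], 0.81), ([0.562, 0.007, 0.015], 0.62)]
lid_c [([0.559, 0.011, 0.015], 0.76)]
spare_c [([0.455, -0.097, 0.018], 0.73), ([0.562, 0.013, 0.014], 0.49)]
jar []
```

View pics/scene0.png

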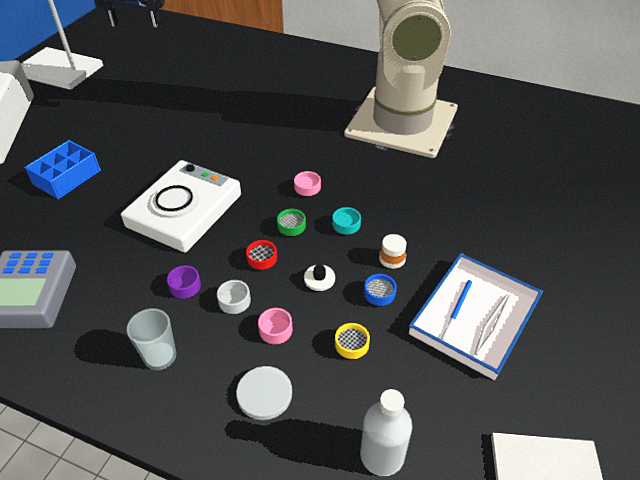

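View pics/top0.png

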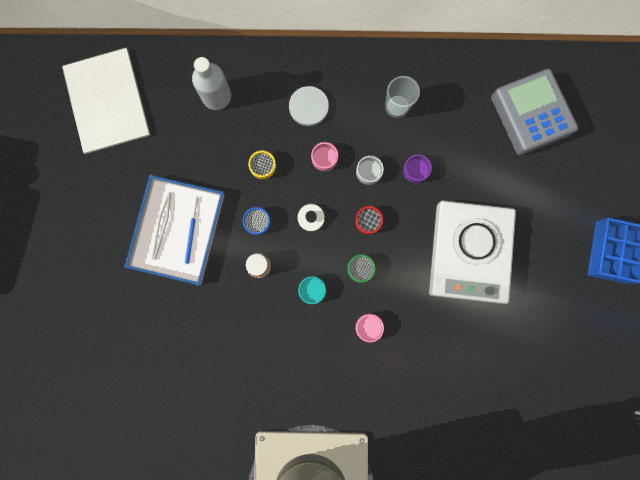

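The top view shows the steel pan at pixel (370,170), blue (257,221), yellow (262,164), red (369,220), lid (311,217), spare (361,268) and the shaker ring at (477,240). The pink, purple and turquoise cups are decoys. Next I fit the rims precisely.

```bash
cat >> h.py <<'E'
from scipy.optimize import least_squares
def circ(P,r,c0,inner=None):
    # outer edge of points: fit circle of radius r to the farthest points by angle
    d=P-c0
    for _ in range(4):
        d=P-c0; a=np.arctan2(d[:,1],d[:,0]); R=np.hypot(d[:,0],d[:,1])
        b=((a+np.pi)/(2*np.pi)*36).astype(int)%36
        E=np.array([P[b==k][R[b==k].argsort()[int(.9*(b==k).sum())]] for k in range(36) if (b==k).sum()>2])
        s=least_squares(lambda p:np.hypot(E[:,0]-p[0],E[:,1]-p[1])-p[2],[*c0,r],loss="soft_l1",f_scale=.001)
        c0=s.x[:2]
    return s.x,len(E)
def rim(c,c0,z0,z1,r,rmax):
    W=pts(c); m=(c["depth"]>0)&(W[...,2]>z0)&(W[...,2]<z1)&(np.hypot(W[...,0]-c0[0],W[...,1]-c0[1])<rmax)
    P=W[m]; x,n=circ(P[:,:2],r,np.median(P[:,:2],axis=0))
    return np.round(x*1000,1),n,m.sum(),round(np.median(P[:,2])*1000,1)
E
python3 - <<'E'
from h import *
G=dict(pan=(.668,-.119),blue=(.552,.124),yel=(.675,.113),red=(.558,-.111),spare=(.456,-.096))
for n in("top","scene"):
    c=camera(n)
    for k,g in G.items(): print(n,k,*rim(c,g,.026,.036,.029,.042))
    print(n,"lid disc",*rim(c,(.562,.01),.011,.021,.029,.042)); print(n,"knob",*rim(c,(.562,.01),.030,.042,.012,.03))
    W=pts(c); g=c["img"].max(-1); near=(np.hypot(W[...,0]-.52,W[...,1]+.325)<.075)&(W[...,2]>.035)
    m=near&(g<70)&(W[...,2]>.046); P=W[m]; 
    m2=near&(W[...,2]>.0535); P2=W[m2]
    for q in(P,P2):
        print(n,"seat",len(q),np.round(np.median(q,axis=0),4),np.round(circ(q[:,:2],.038,np.median(q[:,:2],axis=0))[0],4))
E
```

```text
top pan [ 664.4 -113.9   28.4] 32 131 29.8
top blue [549.2 125.4  28.2] 36 135 29.3
top yel [672.2 117.3  28.3] 31 138 29.3
top red [ 555.  -112.7   28.3] 32 130 30.0
top spare [452.3 -96.9  28.3] 33 130 29.7
top lid disc [559.8  10.4  27.3] 36 438 15.9
top knob [560.   10.1  11. ] 21 97 35.7
top seat 139 [ 0.5132 -0.3305  0.0556] [ 0.5114 -0.332   0.0363]
top seat 295 [ 0.5098 -0.3331  0.0555] [ 0.5104 -0.3335  0.0389]
scene pan [ 669.7 -115.1   28.8] 36 205 28.7
scene blue [555.2 122.7  28.6] 35 193 28.8
scene yel [678.2 114.5  28.5] 36 229 28.9
scene red [ 560.7 -113.4   28.7] 35 173 29.0
scene spare [457.6 -97.8  28.6] 31 154 28.9
scene lid disc [565.4   9.4  28. ] 32 449 15.6
scene knob [565.7   8.7  11.3] 23 117 34.9
scene seat 196 [ 0.5183 -0.3349  0.0553] [ 0.5168 -0.3339  0.0376]
scene seat 203 [ 0.5168 -0.3306  0.0555] [ 0.5168 -0.3333  0.0381]
```

>>> carry_out(deltas=[[0.87,-0.42,0,0.68,1],[0.87,-0.42,0,0.68,1],[0.87,-0.42,0,0.68,1],[0.87,-0.42,0,0.68,1]], force=40)

```text
clock: 1.5
position: [0.3198, -0.48, 0.2536]
ee_rot: [1.0, 0.002, 0.0, 0.0]
ft_force: [0.1, 0.3, 0.3]
grip_width: 0.999
grasp_force: 0.0
```

>>> carry_out(deltas=[[0.78,-0.81,0,0,1],[0.78,-0.81,0,0,1],[0.78,-0.81,0,0,1],[0.78,-0.81,0,0,1]])

```text
clock: 2.0
position: [0.437, -0.3581, 0.2533]
ee_rot: [1.0, 0.002, 0.0, -0.0]
ft_force: [-0.8, 0.2, 0.0]
grip_width: 1.0
grasp_force: 0.0
```

>>> carry_out(deltas=[[0.78,-0.81,0,0,1],[0.78,-0.81,0,0,1],[0.78,-0.81,0,0,1],[0.78,-0.81,0,0,1]])

```text
clock: 2.5
position: [0.5535, -0.2371, 0.2529]
ee_rot: [1.0, 0.002, 0.0, -0.0]
ft_force: [-1.0, 0.0, -0.1]
grip_width: 1.0
grasp_force: 0.0
```

>>> carry_out(deltas=[[0.77,-0.81,0,0,1],[0.77,-0.81,0,0,1],[0.77,-0.81,0,0,1],[0.77,-0.81,0,0,1],[0.77,-0.81,0,0,1]])

```text
clock: 3.12
position: [0.667, -0.1204, 0.2529]
ee_rot: [1.0, -0.002, -0.0, 0.001]
ft_force: [-0.7, -0.6, -0.0]
grip_width: 1.001
grasp_force: 0.0
```

>>> carry_out(deltas=[[0,0,0.93,0,1],[0,0,0.93,0,1],[0,0,0.93,0,1],[0,0,0.93,0,1],[0,0,0.93,0,1],[0,0,0.93,0,1]])

```text
clock: 3.88
position: [0.6689, -0.1172, 0.1163]
ee_rot: [1.0, -0.0, 0.002, 0.0]
ft_force: [-0.4, 0.9, -0.3]
grip_width: 0.998
grasp_force: 0.0
```

>>> carry_out(deltas=[[-0.01,-0.01,0.3,0,1],[-0.01,-0.01,0.53,0,1],[-0.01,-0.01,0.53,0,1],[-0.01,-0.01,0.53,0,1],[-0.01,-0.01,0.53,0,1]])

```text
clock: 4.5
position: [0.6676, -0.1156, 0.0367]
ee_rot: [1.0, -0.0, 0.002, 0.0]
ft_force: [-0.2, 0.5, 0.4]
grip_width: 1.0
grasp_force: 0.0
```

```bash
python3 - <<'E'
from h import *
print(np.round(manip.get_obs()["position"],4))
for n in("top","scene"):
    c=camera(n); save(c,n+"1.png"); 
    cv2.imwrite("pics/crop_%s.png"%n, cv2.resize((c["img"][120:240,300:440] if n=="top" else c["img"][230:350,160:320])[...,::-1],None,fx=4,fy=4)) 
E
```

```text
[ 0.6676 -0.1156  0.0367]
```

View pics/crop_scene.png

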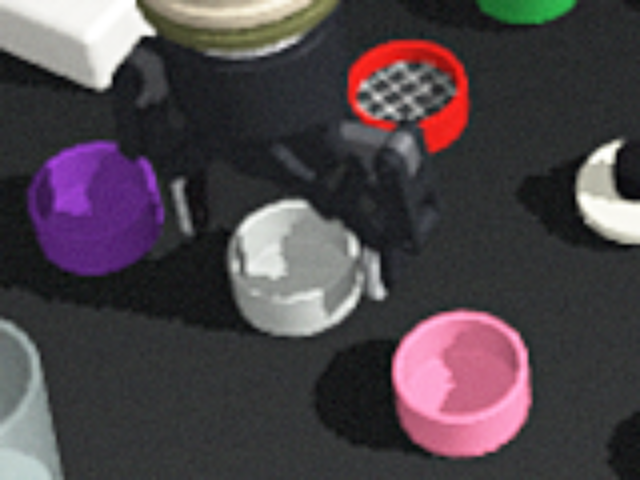

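>>> carry_out(deltas=[[0,0,0.05,0,1],[0,0,0.05,0,-1],[0,0,0.05,0,-1],[0,0,0.05,0,-1],[0,0,0.05,0,-1],[0,0,0.05,0,-1],[0,0,0.05,0,-1],[0,0,0.05,0,-1]], force=40)

```text
clock: 5.6
position: [0.6662, -0.1155, 0.0268]
ee_rot: [1.0, -0.0, -0.0, 0.0]
ft_force: [-0.2, 0.4, -0.9]
grip_width: 0.651
grasp_force: 43.1
```

>>> carry_out(deltas=[[0,0,-0.3,0,-1],[0,0,-0.9,0,-1],[0,0,-0.9,0,-1],[0,0,-0.9,0,-1],[0,0,-0.9,0,-1],[0,0,-0.9,0,-1]])

```text
clock: 6.35
position: [0.6654, -0.1154, 0.1599]
ee_rot: [1.0, -0.0, -0.001, -0.0]
ft_force: [-0.2, 0.5, -0.6]
grip_width: 0.656
grasp_force: 43.2
```

```bash
python3 - <<'E'
from h import *
p=manip.get_obs()["position"];print(np.round(p,4))
for n in("top","scene"):
    c=camera(n); W=pts(c)
    for z in (.0,):
        print(n,rim(c,p,p[2]-.008,p[2]+.012,.029,.034))
    if n=="scene": cv2.imwrite("pics/c2.png", cv2.resize(c["img"][150:330,140:380][...,::-1],None,fx=3,fy=3))
E
```

```text
[ 0.6654 -0.1154  0.1599]
top (array([ 795.9, -230.5,  204.7]), 2, np.int64(46), np.float64(161.1))
scene (array([ 669.3, -115. ,   29.2]), 24, np.int64(384), np.float64(160.8))
```

View pics/c2.png

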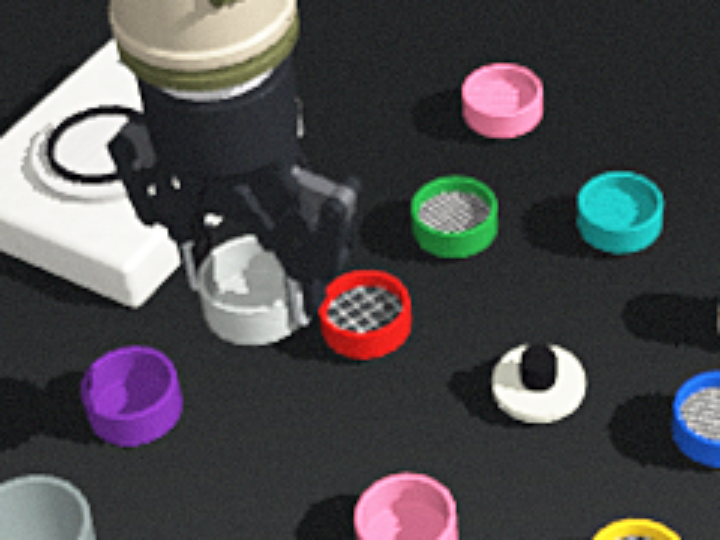

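>>> carry_out(deltas=[[-0.25,0.36,0,0,-1],[-0.51,0.73,0,0,-1],[-0.51,0.73,0,0,-1],[-0.51,0.73,0,0,-1],[-0.51,0.73,0,0,-1]])

```text
clock: 7.08
position: [0.5906, -0.2229, 0.1616]
ee_rot: [1.0, 0.001, 0.0, -0.001]
ft_force: [0.5, 0.2, -1.2]
grip_width: 0.652
grasp_force: 43.2
```

>>> carry_out(deltas=[[-0.25,0.36,0,0,-1],[-0.5,0.72,0,0,-1],[-0.5,0.72,0,0,-1],[-0.5,0.72,0,0,-1],[-0.5,0.72,0,0,-1],[-0.5,0.72,0.3,0,-1],[-0.5,0.72,0.3,0,-1],[-0.5,0.72,0.3,0,-1],[-0.5,0.72,0.3,0,-1]])

```text
clock: 8.2
position: [0.5158, -0.333, 0.1186]
ee_rot: [1.0, 0.0, 0.001, 0.001]
ft_force: [-0.5, 0.5, 0.5]
grip_width: 0.65
grasp_force: 43.1
```

```bash
python3 - <<'E'
from h import *
p=manip.get_obs()["position"];print(np.round(p,4))
c=camera("scene"); print(rim(c,p,p[2]-.008,p[2]+.012,.029,.034))
E
```

```text
[ 0.5158 -0.333   0.1186]
(array([ 519.9, -332.2,   29.2]), 25, np.int64(289), np.float64(118.9))
```

>>> carry_out(deltas=[[-0.02,0.01,0.05,0,-1],[-0.02,0.01,0.1,0,-1],[-0.02,0.01,0.15,0,-1],[-0.02,0.01,0.2,0,-1],[-0.02,0.01,0.24,0,-1],[-0.02,0.01,0.26,0,-1],[-0.02,0.01,0.28,0,-1],[-0.02,0.01,0.28,0,-1],[-0.02,0.01,0.28,0,-1]])

```text
clock: 9.38
position: [0.512, -0.3345, 0.0767]
ee_rot: [1.0, -0.0, 0.0, 0.0]
ft_force: [-6.0, 3.8, 14.5]
grip_width: 0.656
grasp_force: 44.9
```

>>> carry_out(deltas=[[0,0,0,0,0.6],[0,0,0,0,1],[0,0,0,0,1],[0,0,0,0,1],[0,0,0,0,1],[0,0,-0.4,0,1],[0,0,-1,0,1],[0,0,-1,0,1],[0,0,-1,0,1],[0,0,-1,0,1]])

```text
clock: 10.62
position: [0.5112, -0.3342, 0.2237]
ee_rot: [1.0, -0.0, -0.001, -0.0]
ft_force: [-1.1, -0.2, -0.5]
grip_width: 1.002
grasp_force: 0.0
```

```bash
python3 - <<'E'
from h import *
p=manip.get_obs()["position"];print(np.round(p,4))
c=camera("scene"); print(rim(c,(.513,-.334),.068,.092,.029,.045))
cv2.imwrite("pics/c3.png", cv2.resize(c["img"][120:270,90:290][...,::-1],None,fx=3,fy=3))
E
```

```text
[ 0.5112 -0.3342  0.2237]
(array([ 516.5, -333.9,   28.8]), 34, np.int64(333), np.float64(76.2))
```

View pics/c3.png

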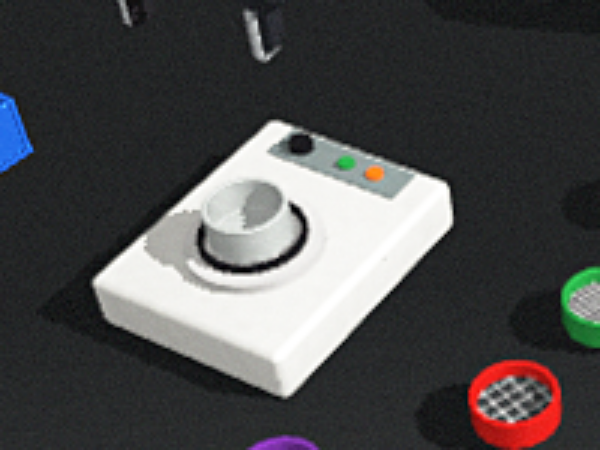

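The pan is home in the ring, at about (250,220) in the crop. Blue is next.

>>> carry_out(deltas=[[0.09,-1,0,0,1],[0.09,-1,0,0,1],[0.09,-1,0,0,1],[0.09,-1,0,0,1]])

```text
clock: 11.18
position: [0.5251, -0.1818, 0.2238]
ee_rot: [1.0, 0.002, -0.001, -0.001]
ft_force: [-0.0, -0.5, 0.4]
grip_width: 1.001
grasp_force: 0.0
```

>>> carry_out(deltas=[[0.09,-1,0,0,1],[0.09,-1,0,0,1],[0.09,-1,0,0,1],[0.09,-1,0,0,1]])

```text
clock: 11.68
position: [0.5387, -0.0334, 0.224]
ee_rot: [1.0, 0.001, -0.001, -0.0]
ft_force: [-0.6, -1.2, -0.5]
grip_width: 0.999
grasp_force: 0.0
```

>>> carry_out(deltas=[[0.09,-1,0,0,1],[0.09,-1,0,0,1],[0.09,-1,0,0,1],[0.09,-1,0,0,1],[0.09,-1,0,0,1]])

```text
clock: 12.3
position: [0.5527, 0.1127, 0.2241]
ee_rot: [1.0, -0.002, -0.0, 0.001]
ft_force: [0.3, -0.5, 0.8]
grip_width: 1.003
grasp_force: 0.0
```

>>> carry_out(deltas=[[0,-0.045,0.3,0,1],[0,-0.045,0.7,0,1],[0,-0.045,0.7,0,1],[0,-0.045,0.7,0,1],[0,-0.045,0.7,0,1],[0,-0.045,0.7,0,1]])

```text
clock: 13.05
position: [0.5532, 0.1223, 0.1215]
ee_rot: [1.0, -0.0, 0.001, -0.0]
ft_force: [-0.9, -0.5, 0.5]
grip_width: 1.002
grasp_force: 0.0
```

>>> carry_out(deltas=[[0,0,0.3,0,1],[0,0,0.61,0,1],[0,0,0.61,0,1],[0,0,0.61,0,1],[0,0,0.61,0,1],[0,0,0.61,0,-1],[0,0,0.61,0,-1],[0,0,0.61,0,-1],[0,0,0.61,0,-1],[0,0,0.61,0,-1],[0,0,0.61,0,-1]])

```text
clock: 14.42
position: [0.5529, 0.1224, 0.0297]
ee_rot: [1.0, -0.0, 0.001, 0.0]
ft_force: [-3.1, -1.9, 10.6]
grip_width: 0.667
grasp_force: 40.6
```

>>> carry_out(deltas=[[0,0,-0.3,0,-1],[0,0,-1,0,-1],[0,0,-1,0,-1],[0,0,-1,0,-1],[0,0,-1,0,-1],[0,0,-1,0,-1],[0,0,-1,0,-1]])

```text
clock: 15.3
position: [0.5518, 0.1222, 0.1772]
ee_rot: [1.0, -0.0, -0.001, 0.0]
ft_force: [0.2, 0.3, -0.5]
grip_width: 0.666
grasp_force: 43.3
```

```bash
python3 - <<'E'
from h import *
p=manip.get_obs()["position"];print(np.round(p,4))
c=camera("scene"); print(rim(c,p,p[2]-.008,p[2]+.012,.029,.034))
E
```

```text
[0.5518 0.1222 0.1772]
(array([554.6, 120.5,  28.8]), 33, np.int64(396), np.float64(175.3))
```

```bash
python3 - <<'E'
from h import *
c=camera("scene"); t=camera("top")
a=cv2.resize(c["img"][170:300,310:450],None,fx=4,fy=4)
cv2.imwrite("pics/c4.png",a[...,::-1])
E
```

```text
(no output)
```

View pics/c4.png

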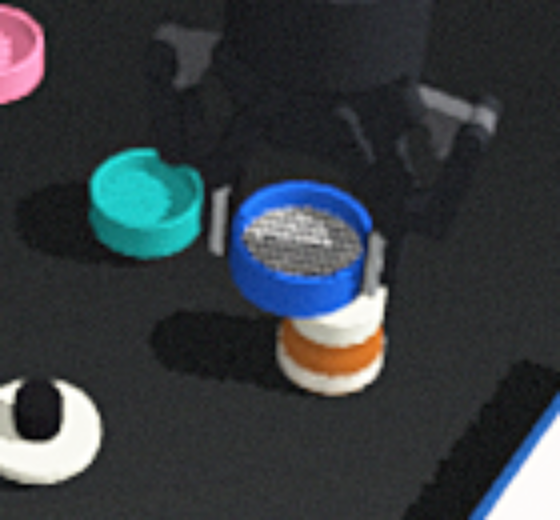

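The blue sieve is held between the pads at about (300,248) in the crop. I'll check its tilt with a plane fit to the rim.

```bash
cat >> h.py <<'E'
def plane(c,q,p,rmax=.034):
    # rim points: outline pixels' upper envelope per xy-angle bin; fit rigid rim circle
    W=pts(c); m=(c["depth"]>0)&(np.hypot(W[...,0]-p[0],W[...,1]-p[1])<rmax)&(abs(W[...,2]-p[2])<.03)&q
    P=W[m]; 
    d=np.hypot(P[:,0]-p[0],P[:,1]-p[1]); 
    a=((np.arctan2(P[:,1]-p[1],P[:,0]-p[0])+np.pi)/(2*np.pi)*24).astype(int)%24
    E=np.array([np.percentile(P[(a==k)],85,axis=0) if 0 else P[a==k][P[a==k][:,2].argsort()[int(.85*(a==k).sum())]] for k in range(24) if (a==k).sum()>3])
    A=np.c_[E[:,:2]-p[:2],np.ones(len(E))]; s=least_squares(lambda x:A@x-E[:,2],[0,0,p[2]],loss="soft_l1",f_scale=.001).x
    return np.round(s,3),len(E)
def hue(c,lo,hi):
    h=cv2.cvtColor(c["img"],cv2.COLOR_RGB2HSV); return (h[...,0]>=lo)&(h[...,0]<=hi)&(h[...,1]>110)&(h[...,2]>50)
E
python3 - <<'E'
from h import *
c=camera("scene"); o=manip.get_obs();p=o["position"]
print("blue slopes x,y",plane(c,hue(c,105,125),np.array([.5546,.1205,.177])))
print("yel ref",plane(c,hue(c,20,35),np.array([.678,.1145,.03])))
print("red ref",plane(c,hue(c,0,8),np.array([.5607,-.1134,.03])))
E
```

```text
blue slopes x,y (array([-0.008, -0.005,  0.177]), 22)
yel ref (array([-0.014, -0.006,  0.03 ]), 24)
red ref (array([-0.01 , -0.026,  0.03 ]), 24)
```

>>> carry_out(deltas=[[-0.03,0.4,0,0,-1],[-0.09,1,0,0,-1],[-0.09,1,0,0,-1],[-0.09,1,0,0,-1]])

```text
clock: 16.0
position: [0.5385, -0.0306, 0.1782]
ee_rot: [1.0, -0.002, -0.0, 0.001]
ft_force: [-0.5, 0.4, -2.1]
grip_width: 0.667
grasp_force: 43.3
```

>>> carry_out(deltas=[[-0.09,1,0,0,-1],[-0.09,1,0,0,-1],[-0.09,1,0,0,-1],[-0.09,1,0,0,-1]])

```text
clock: 16.5
position: [0.5251, -0.179, 0.1781]
ee_rot: [1.0, -0.001, -0.0, 0.0]
ft_force: [0.5, 1.8, -1.0]
grip_width: 0.664
grasp_force: 43.3
```

>>> carry_out(deltas=[[-0.05,0.5,0,0,-1],[-0.08,1,0,0,-1],[-0.08,1,0,0,-1],[-0.08,1,0,0,-1],[-0.08,1,0,0,-1],[-0.08,1,0,0,-1]])

```text
clock: 17.25
position: [0.5141, -0.3255, 0.1785]
ee_rot: [1.0, 0.001, 0.0, -0.0]
ft_force: [-0.6, -0.2, -1.0]
grip_width: 0.67
grasp_force: 43.3
```

>>> carry_out(deltas=[[0,0.04,0.2,0,-1],[0,0.04,0.38,0,-1],[0,0.04,0.38,0,-1],[0,0.04,0.38,0,-1],[0,0.04,0.38,0,-1]])

```text
clock: 17.88
position: [0.514, -0.3337, 0.1229]
ee_rot: [1.0, 0.0, 0.001, 0.001]
ft_force: [0.6, -0.6, -0.1]
grip_width: 0.672
grasp_force: 43.3
```

```bash
python3 - <<'E'
from h import *
p=manip.get_obs()["position"];print(np.round(p,4))
c=camera("scene"); print(rim(c,p,p[2]-.008,p[2]+.012,.029,.034))
E
```

```text
[ 0.514  -0.3337  0.1229]
(array([ 515.4, -332.6,   30.2]), 24, np.int64(254), np.float64(121.6))
```

>>> carry_out(deltas=[[0,0,0.03,0,-1],[0,0,0.06,0,-1],[0,0,0.09,0,-1],[0,0,0.11,0,-1],[0,0,0.13,0,-1],[0,0,0.14,0,-1],[0,0,0.14,0,-1],[0,0,0.14,0,-1]])

```text
clock: 18.92
position: [0.5132, -0.3337, 0.1017]
ee_rot: [1.0, -0.0, 0.0, 0.0]
ft_force: [-6.2, 3.5, 12.6]
grip_width: 0.667
grasp_force: 44.5
```

>>> carry_out(deltas=[[0,0,0,0,0.6],[0,0,0,0,1],[0,0,0,0,1],[0,0,0,0,1],[0,0,0,0,1],[0,0,-0.4,0,1],[0,0,-1,0,1],[0,0,-1,0,1],[0,0,-1,0,1],[0,0,-1,0,1]])

```text
clock: 20.18
position: [0.5128, -0.3334, 0.2492]
ee_rot: [1.0, -0.0, -0.001, -0.0]
ft_force: [-0.7, -0.1, -0.0]
grip_width: 0.998
grasp_force: 0.0
```

```bash
python3 - <<'E'
from h import *
p=manip.get_obs()["position"];print(np.round(p,4))
c=camera("scene"); print(rim(c,(.515,-.334),.096,.11,.029,.04),plane(c,hue(c,105,125),np.array([.5165,-.334,.102])))
cv2.imwrite("pics/c5.png", cv2.resize(c["img"][120:270,90:290][...,::-1],None,fx=3,fy=3))
E
```

```text
[ 0.5128 -0.3334  0.2492]
(array([ 515.6, -333. ,   29.1]), 32, np.int64(215), np.float64(100.5)) (array([ 0.001, -0.032,  0.102]), 24)
```

View pics/c5.png

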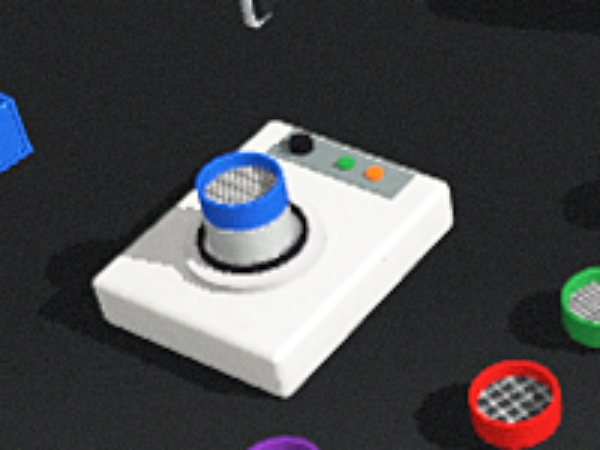

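Blue is nested on the pan at about (240,190) in the crop. Next is yellow.

>>> carry_out(deltas=[[0.36,-1,0,0,1],[0.36,-1,0,0,1],[0.36,-1,0,0,1],[0.36,-1,0,0,1]])

```text
clock: 20.72
position: [0.5678, -0.1797, 0.249]
ee_rot: [1.0, 0.003, -0.001, -0.001]
ft_force: [-0.5, -0.1, 0.1]
grip_width: 1.003
grasp_force: 0.0
```

>>> carry_out(deltas=[[0.36,-1,0,0,1],[0.36,-1,0,0,1],[0.36,-1,0,0,1],[0.36,-1,0,0,1]])

```text
clock: 21.22
position: [0.6212, -0.0311, 0.249]
ee_rot: [1.0, 0.002, -0.001, -0.001]
ft_force: [-1.3, -0.3, -1.2]
grip_width: 1.004
grasp_force: 0.0
```

>>> carry_out(deltas=[[0.36,-1,0,0,1],[0.36,-1,0,0,1],[0.36,-1,0.4,0,1],[0.36,-1,0.8,0,1],[0.36,-1,0.8,0,1],[0.36,-1,0.8,0,1],[0.36,-1,0.8,0,1]])

```text
clock: 22.1
position: [0.6769, 0.1155, 0.1337]
ee_rot: [1.0, -0.001, 0.002, -0.0]
ft_force: [0.5, -0.1, 1.0]
grip_width: 0.998
grasp_force: 0.0
```

>>> carry_out(deltas=[[-0.01,0.005,0.3,0,1],[-0.01,0.005,0.67,0,1],[-0.01,0.005,0.67,0,1],[-0.01,0.005,0.67,0,1],[-0.01,0.005,0.67,0,1],[-0.01,0.005,0.67,0,-1],[-0.01,0.005,0.67,0,-1],[-0.01,0.005,0.67,0,-1],[-0.01,0.005,0.67,0,-1],[-0.01,0.005,0.67,0,-1],[-0.01,0.005,0.67,0,-1]])

```text
clock: 23.48
position: [0.6745, 0.1157, 0.0312]
ee_rot: [1.0, -0.0, 0.001, -0.0]
ft_force: [-1.3, -1.2, 8.7]
grip_width: 0.654
grasp_force: 41.9
```

>>> carry_out(deltas=[[0,0,-0.3,0,-1],[0,0,-1,0,-1],[0,0,-1,0,-1],[0,0,-1,0,-1],[0,0,-1,0,-1],[0,0,-1,0,-1],[0,0,-1,0,-1]])

```text
clock: 24.35
position: [0.6733, 0.1154, 0.1785]
ee_rot: [1.0, -0.0, -0.001, 0.0]
ft_force: [0.2, 0.8, -0.8]
grip_width: 0.654
grasp_force: 43.7
```

```bash
python3 - <<'E'
from h import *
p=manip.get_obs()["position"];print(np.round(p,4))
c=camera("scene"); print(rim(c,p,p[2]-.008,p[2]+.012,.029,.034))
print(plane(c,hue(c,20,35),np.array([p[0]+.003,p[1],p[2]])))
E
```

```text
[0.6733 0.1154 0.1785]
(array([677.4, 114.5,  28.3]), 31, np.int64(390), np.float64(175.6))
(array([-0.008, -0.023,  0.176]), 22)
```

>>> carry_out(deltas=[[-0.15,0.4,0,0,-1],[-0.36,1,0,0,-1],[-0.36,1,0,0,-1],[-0.36,1,0,0,-1]])

```text
clock: 24.9
position: [0.619, -0.0386, 0.1795]
ee_rot: [1.0, -0.003, -0.0, 0.001]
ft_force: [0.3, 1.2, -1.2]
grip_width: 0.653
grasp_force: 43.7
```

>>> carry_out(deltas=[[-0.36,1,0,0,-1],[-0.36,1,0,0,-1],[-0.36,1,0,0,-1],[-0.36,1,0,0,-1]])

```text
clock: 25.4
position: [0.5649, -0.187, 0.1795]
ee_rot: [1.0, -0.002, -0.0, 0.0]
ft_force: [0.5, -0.3, -0.7]
grip_width: 0.653
grasp_force: 43.7
```

>>> carry_out(deltas=[[-0.2,0.5,0,0,-1],[-0.36,1,0,0,-1],[-0.36,1,0,0,-1],[-0.36,1,0,0,-1],[-0.36,1,0.1,0,-1],[-0.36,1,0.2,0,-1],[-0.36,1,0.2,0,-1],[-0.36,1,0.2,0,-1],[-0.36,1,0.2,0,-1]])

```text
clock: 26.52
position: [0.512, -0.3344, 0.1504]
ee_rot: [1.0, -0.0, 0.0, 0.0]
ft_force: [0.2, -0.1, -0.1]
grip_width: 0.65
grasp_force: 43.7
```

```bash
python3 - <<'E'
from h import *
p=manip.get_obs()["position"];print(np.round(p,4))
c=camera("scene"); print(rim(c,p,p[2]-.008,p[2]+.012,.029,.034))
E
```

```text
[ 0.512  -0.3344  0.1504]
(array([ 515.2, -333.9,   30.2]), 25, np.int64(259), np.float64(148.5))
```

Lowering from 0.1504 to 0.1252 is about 0.168 of full scale.

>>> carry_out(deltas=[[0,-0.005,0.05,0,-1],[0,-0.005,0.09,0,-1],[0,-0.005,0.12,0,-1],[0,-0.005,0.14,0,-1],[0,-0.005,0.16,0,-1],[0,-0.005,0.17,0,-1],[0,-0.005,0.17,0,-1],[0,-0.005,0.17,0,-1]])

```text
clock: 27.58
position: [0.5119, -0.3337, 0.1252]
ee_rot: [1.0, -0.0, 0.0, 0.0]
ft_force: [-2.9, 1.6, 6.2]
grip_width: 0.65
grasp_force: 44.3
```

>>> carry_out(deltas=[[0,0,0,0,0.6],[0,0,0,0,1],[0,0,0,0,1],[0,0,0,0,1],[0,0,0,0,1],[0,0,-0.4,0,1],[0,0,-0.9,0,1],[0,0,-0.9,0,1],[0,0,-0.9,0,1],[0,0,-0.9,0,1]])

```text
clock: 28.82
position: [0.511, -0.3334, 0.2573]
ee_rot: [1.0, -0.0, -0.001, -0.001]
ft_force: [-0.1, -0.2, -0.6]
grip_width: 0.998
grasp_force: 0.0
```

```bash
python3 - <<'E'
from h import *
p=manip.get_obs()["position"];print(np.round(p,4))
c=camera("scene"); print(rim(c,(.515,-.334),.118,.132,.029,.04),plane(c,hue(c,20,35),np.array([.516,-.3335,.124])))
print("red",rim(c,(.558,-.113),.026,.036,.029,.042))
cv2.imwrite("pics/c6.png", cv2.resize(c["img"][120:270,90:290][...,::-1],None,fx=3,fy=3))
E
```

```text
[ 0.511  -0.3334  0.2573]
(array([ 515.9, -332.8,   29.1]), 35, np.int64(219), np.float64(122.6)) (array([-0.013, -0.015,  0.124]), 24)
red (array([ 560.9, -113.3,   28.8]), 34, np.int64(191), np.float64(28.7))
```

View pics/c6.png

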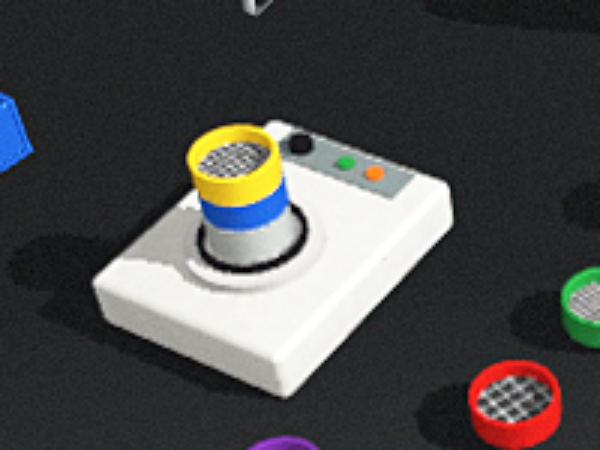

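Yellow is nested at about (235,165) in the crop. Red is next.

>>> carry_out(deltas=[[0.15,-0.73,0,0,1],[0.15,-0.73,0,0,1],[0.15,-0.73,0,0,1],[0.15,-0.73,0,0,1]])

```text
clock: 29.38
position: [0.5336, -0.2247, 0.2583]
ee_rot: [1.0, -0.0, -0.001, -0.0]
ft_force: [0.0, -1.0, -1.1]
grip_width: 1.004
grasp_force: 0.0
```

>>> carry_out(deltas=[[0.15,-0.73,0,0,1],[0.15,-0.73,0,0,1],[0.15,-0.73,0.4,0,1],[0.15,-0.73,0.8,0,1],[0.15,-0.73,0.8,0,1],[0.15,-0.73,0.8,0,1],[0.15,-0.73,0.8,0,1],[0.15,-0.73,0.8,0,1]])

```text
clock: 30.38
position: [0.5576, -0.115, 0.1411]
ee_rot: [1.0, -0.0, 0.001, 0.0]
ft_force: [0.3, -0.2, 0.4]
grip_width: 1.0
grasp_force: 0.0
```

>>> carry_out(deltas=[[0,-0.005,0.3,0,1],[0,-0.005,0.73,0,1],[0,-0.005,0.73,0,1],[0,-0.005,0.73,0,1],[0,-0.005,0.73,0,1],[0,-0.005,0.73,0,-1],[0,-0.005,0.73,0,-1],[0,-0.005,0.73,0,-1],[0,-0.005,0.73,0,-1],[0,-0.005,0.73,0,-1],[0,-0.005,0.73,0,-1]])

```text
clock: 31.75
position: [0.5574, -0.1141, 0.0314]
ee_rot: [1.0, -0.0, 0.001, 0.0]
ft_force: [-3.6, 0.6, 11.8]
grip_width: 0.665
grasp_force: 40.8
```

>>> carry_out(deltas=[[0,0,-0.3,0,-1],[0,0,-1,0,-1],[0,0,-1,0,-1],[0,0,-1,0,-1],[0,0,-1,0,-1],[0,0,-1,0,-1],[0,0,-1,0,-1]])

```text
clock: 32.62
position: [0.5562, -0.1138, 0.1787]
ee_rot: [1.0, -0.0, -0.001, -0.0]
ft_force: [0.9, -0.4, -1.3]
grip_width: 0.662
grasp_force: 43.8
```

```bash
python3 - <<'E'
from h import *
p=manip.get_obs()["position"];print(np.round(p,4))
c=camera("scene"); print(rim(c,p,p[2]-.008,p[2]+.012,.029,.034))
print(plane(c,hue(c,0,8),np.array([p[0]+.003,p[1],p[2]])))
E
```

```text
[ 0.5562 -0.1138  0.1787]
(array([ 559.3, -113.6,   29.1]), 28, np.int64(290), np.float64(176.0))
(array([-0.006, -0.063,  0.176]), 20)
```

>>> carry_out(deltas=[[-0.07,0.36,0,0,-1],[-0.145,0.73,0,0,-1],[-0.145,0.73,0,0,-1],[-0.145,0.73,0,0,-1]])

```text
clock: 33.17
position: [0.535, -0.2229, 0.1795]
ee_rot: [1.0, -0.0, -0.0, -0.0]
ft_force: [-0.9, 1.2, -2.1]
grip_width: 0.662
grasp_force: 43.8
```

>>> carry_out(deltas=[[-0.07,0.36,0,0,-1],[-0.145,0.73,0,0,-1],[-0.145,0.73,0,0,-1],[-0.145,0.73,0,0,-1],[-0.145,0.73,0.05,0,-1],[-0.145,0.73,0.05,0,-1],[-0.145,0.73,0.05,0,-1]])

```text
clock: 34.05
position: [0.5134, -0.3323, 0.1723]
ee_rot: [1.0, 0.0, -0.0, -0.0]
ft_force: [0.1, -0.8, -1.4]
grip_width: 0.666
grasp_force: 43.8
```

```bash
python3 - <<'E'
from h import *
p=manip.get_obs()["position"];print(np.round(p,4))
c=camera("scene"); print(rim(c,p,p[2]-.008,p[2]+.012,.029,.034))
E
```

```text
[ 0.5134 -0.3323  0.1723]
(array([ 517. , -332.5,   29.6]), 25, np.int64(259), np.float64(169.8))
```

>>> carry_out(deltas=[[-0.005,0.005,0.05,0,-1],[-0.005,0.005,0.09,0,-1],[-0.005,0.005,0.12,0,-1],[-0.005,0.005,0.14,0,-1],[-0.005,0.005,0.16,0,-1],[-0.005,0.005,0.165,0,-1],[-0.005,0.005,0.165,0,-1],[-0.005,0.005,0.165,0,-1]])

```text
clock: 35.1
position: [0.5125, -0.3337, 0.1477]
ee_rot: [1.0, -0.0, 0.0, 0.0]
ft_force: [-0.1, -0.7, -0.1]
grip_width: 0.665
grasp_force: 43.8
```

No contact yet, so about a millimetre more before releasing.

>>> carry_out(deltas=[[0,0,0.005,0,-1],[0,0,0.01,0,-1],[0,0,0.01,0,-1]])

```text
clock: 35.48
position: [0.5128, -0.3338, 0.1475]
ee_rot: [1.0, -0.0, 0.001, 0.0]
ft_force: [-3.1, 2.2, 9.1]
grip_width: 0.659
grasp_force: 44.7
```

>>> carry_out(deltas=[[0,0,0,0,0.6],[0,0,0,0,1],[0,0,0,0,1],[0,0,0,0,1],[0,0,0,0,1],[0,0,-0.4,0,1],[0,0,-0.8,0,1],[0,0,-0.8,0,1],[0,0,-0.8,0,1],[0,0,-0.8,0,1]])

```text
clock: 36.72
position: [0.5118, -0.3334, 0.2644]
ee_rot: [1.0, -0.0, -0.001, -0.001]
ft_force: [-0.2, 0.4, 0.3]
grip_width: 1.001
grasp_force: 0.0
```

```bash
python3 - <<'E'
from h import *
p=manip.get_obs()["position"];print(np.round(p,4))
c=camera("scene"); print(rim(c,(.515,-.334),.140,.155,.029,.04),plane(c,hue(c,0,8),np.array([.516,-.333,.146])))
print("disc",rim(c,(.563,.01),.011,.021,.029,.042),"knob",rim(c,(.563,.01),.03,.042,.012,.03))
cv2.imwrite("pics/c7.png", cv2.resize(c["img"][120:300,90:350][...,::-1],None,fx=3,fy=3))
E
```

```text
[ 0.5118 -0.3334  0.2644]
(array([ 516.4, -333.2,   29.4]), 33, np.int64(238), np.float64(144.4)) (array([ 0.003, -0.006,  0.146]), 24)
disc (array([565. ,   9.2,  28.2]), 32, np.int64(447), np.float64(15.5)) knob (array([565.6,   9.3,  11.1]), 21, np.int64(115), np.float64(35.3))
```

View pics/c7.png

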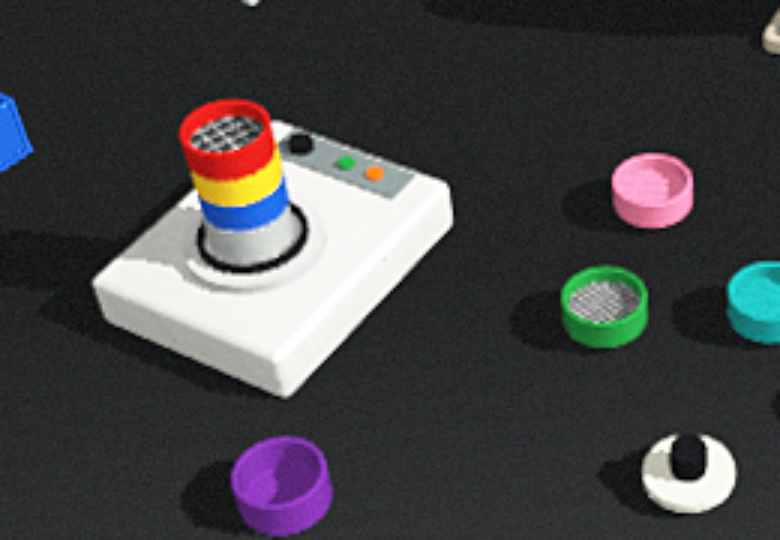

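Red is nested at about (228,135) in the crop. The lid is last.

>>> carry_out(deltas=[[0.11,-0.76,0,0,1],[0.11,-0.76,0,0,1],[0.11,-0.76,0,0,1],[0.11,-0.76,0,0,1]])

```text
clock: 37.28
position: [0.5285, -0.2203, 0.2654]
ee_rot: [1.0, -0.0, -0.001, 0.0]
ft_force: [-0.2, -0.6, 0.4]
grip_width: 0.998
grasp_force: 0.0
```

>>> carry_out(deltas=[[0.11,-0.76,0,0,1],[0.11,-0.76,0,0,1],[0.11,-0.76,0,0,1],[0.11,-0.76,0,0,1]])

```text
clock: 37.78
position: [0.5452, -0.1077, 0.2656]
ee_rot: [1.0, -0.001, -0.0, 0.0]
ft_force: [0.4, -1.0, 0.1]
grip_width: 0.998
grasp_force: 0.0
```

>>> carry_out(deltas=[[0.11,-0.77,0,0,1],[0.11,-0.77,0,0,1],[0.11,-0.77,0.4,0,1],[0.11,-0.77,0.8,0,1],[0.11,-0.77,0.8,0,1],[0.11,-0.77,0.8,0,1],[0.11,-0.77,0.8,0,1],[0.11,-0.77,0.8,0,1]])

```text
clock: 38.78
position: [0.5629, 0.0097, 0.1478]
ee_rot: [1.0, -0.0, 0.001, 0.0]
ft_force: [-0.2, -0.1, -1.5]
grip_width: 1.001
grasp_force: 0.0
```

>>> carry_out(deltas=[[-0.005,0,0.3,0,1],[-0.005,0,0.7,0,1],[-0.005,0,0.7,0,1],[-0.005,0,0.7,0,1],[-0.005,0,0.7,0,1],[-0.005,0,0.7,0,0],[-0.005,0,0.7,0,-0.2],[-0.005,0,0.7,0,-1],[-0.005,0,0.7,0,-1],[-0.005,0,0.7,0,-1],[-0.005,0,0.7,0,-1],[-0.005,0,0.7,0,-1],[-0.005,0,0.7,0,-1]])

```text
clock: 40.4
position: [0.5614, 0.0099, 0.0414]
ee_rot: [1.0, -0.0, 0.0, 0.0]
ft_force: [-1.9, -0.7, 6.8]
grip_width: 0.259
grasp_force: 39.1
```

>>> carry_out(deltas=[[0,0,-0.3,0,-1],[0,0,-1,0,-1],[0,0,-1,0,-1],[0,0,-1,0,-1],[0,0,-1,0,-1],[0,0,-1,0,-1]])

```text
clock: 41.15
position: [0.5604, 0.0097, 0.1894]
ee_rot: [1.0, -0.0, -0.001, -0.0]
ft_force: [0.9, 0.1, -0.0]
grip_width: 0.256
grasp_force: 39.3
```

>>> carry_out(deltas=[[0,0,-0.22,0,-1],[0,0,-0.22,0,-1],[0,0,-0.22,0,-1],[0,0,-0.22,0,-1]])

```text
clock: 41.65
position: [0.5607, 0.0097, 0.2228]
ee_rot: [1.0, -0.0, -0.001, -0.0]
ft_force: [-0.5, -0.2, -2.0]
grip_width: 0.262
grasp_force: 39.3
```

```bash
python3 - <<'E'
from h import *
o=manip.get_obs();p=o["position"];print(np.round(p,4),o["grip_width"],o["grasp_force"])
c=camera("scene"); print(rim(c,p,p[2]-.031,p[2]-.021,.029,.034))
W=pts(c);m=(np.hypot(W[...,0]-p[0]-.003,W[...,1]-p[1])<.026)&(abs(W[...,2]-p[2]+.0254)<.008)&(c["img"].min(-1)>110)
P=W[m];print(m.sum(),np.linalg.lstsq(np.c_[P[:,:2]-p[:2],np.ones(len(P))],P[:,2],rcond=None)[0])
cv2.imwrite("pics/c8.png", cv2.resize(c["img"][130:280,230:380][...,::-1],None,fx=4,fy=4))
E
```

```text
[0.5607 0.0097 0.2228] 0.2620212001194403 39.33252453804016
(array([565.3,  10.1,  28.1]), 25, np.int64(420), np.float64(196.6))
253 [0.00869288 0.01260027 0.19678355]
```

View pics/c8.png

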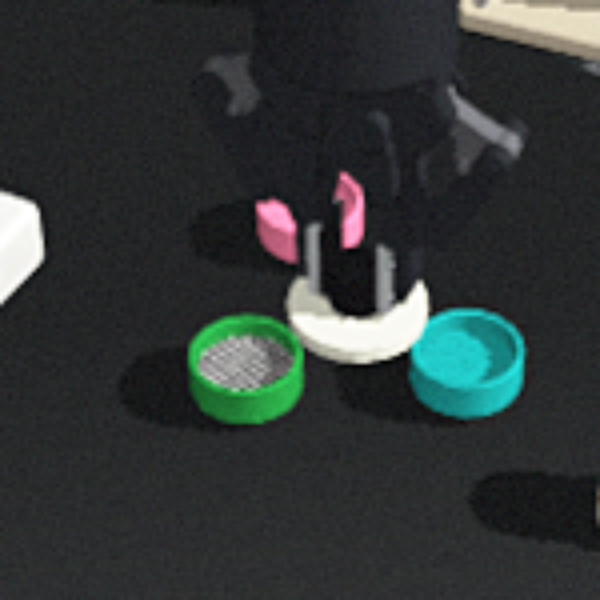

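The lid is held level by its knob at (350,280) in the crop.

>>> carry_out(deltas=[[-0.05,0.36,0,0,-1],[-0.11,0.76,0,0,-1],[-0.11,0.76,0,0,-1],[-0.11,0.76,0,0,-1]])

```text
clock: 42.2
position: [0.5446, -0.1037, 0.2237]
ee_rot: [1.0, -0.0, -0.0, -0.0]
ft_force: [0.7, 0.7, -0.2]
grip_width: 0.261
grasp_force: 39.5
```

>>> carry_out(deltas=[[-0.11,0.76,0,0,-1],[-0.11,0.76,0,0,-1],[-0.11,0.76,0,0,-1],[-0.11,0.76,0,0,-1]])

```text
clock: 42.7
position: [0.5288, -0.2162, 0.2239]
ee_rot: [1.0, 0.001, 0.0, -0.001]
ft_force: [-0.8, 0.4, -0.8]
grip_width: 0.259
grasp_force: 39.6
```

>>> carry_out(deltas=[[-0.05,0.36,0,0,-1],[-0.11,0.77,0,0,-1],[-0.11,0.77,0,0,-1],[-0.11,0.77,0,0,-1],[-0.11,0.77,0.12,0,-1],[-0.11,0.77,0.12,0,-1],[-0.11,0.77,0.12,0,-1]])

```text
clock: 43.58
position: [0.5118, -0.333, 0.2059]
ee_rot: [1.0, 0.0, -0.0, -0.0]
ft_force: [0.1, -0.3, -0.1]
grip_width: 0.261
grasp_force: 39.7
```

```bash
python3 - <<'E'
from h import *
p=manip.get_obs()["position"];print(np.round(p,4))
c=camera("scene"); print(rim(c,p,p[2]-.031,p[2]-.021,.029,.034))
E
```

```text
[ 0.5118 -0.333   0.2059]
(array([ 516.8, -331.9,   27.9]), 24, np.int64(321), np.float64(180.3))
```

Down 26.5 mm is about 0.177 of full scale.

>>> carry_out(deltas=[[0,0.005,0.05,0,-1],[0,0.005,0.09,0,-1],[0,0.005,0.12,0,-1],[0,0.005,0.14,0,-1],[0,0.005,0.16,0,-1],[0,0.005,0.175,0,-1],[0,0.005,0.18,0,-1],[0,0.005,0.18,0,-1]])

```text
clock: 44.62
position: [0.5118, -0.3345, 0.1794]
ee_rot: [1.0, -0.0, 0.0, 0.0]
ft_force: [-0.6, 0.4, 1.2]
grip_width: 0.265
grasp_force: 39.8
```

>>> carry_out(deltas=[[0,0,0,0,-0.2],[0,0,0,0,0.2],[0,0,0,0,0.6],[0,0,0,0,1],[0,0,0,0,1],[0,0,0,0,1],[0,0,-0.4,0,1],[0,0,-0.7,0,1],[0,0,-0.7,0,1],[0,0,-0.7,0,1],[0,0,-0.7,0,1]])

```text
clock: 46.0
position: [0.5111, -0.3342, 0.2825]
ee_rot: [1.0, -0.0, -0.001, -0.001]
ft_force: [0.1, -1.0, -0.2]
grip_width: 1.001
grasp_force: 0.0
```

```bash
python3 - <<'E'
from h import *
p=manip.get_obs()["position"];print(np.round(p,4))
c=camera("scene"); print(rim(c,(.515,-.334),.149,.159,.029,.04),rim(c,(.515,-.334),.169,.181,.012,.03))
cv2.imwrite("pics/c9.png", cv2.resize(c["img"][100:250,90:290][...,::-1],None,fx=3,fy=3))
E
```

```text
[ 0.5111 -0.3342  0.2825]
(array([ 516.7, -333.5,   28. ]), 31, np.int64(379), np.float64(153.9)) (array([ 516. , -333.7,   11.9]), 17, np.int64(104), np.float64(173.5))
```

View pics/c9.png

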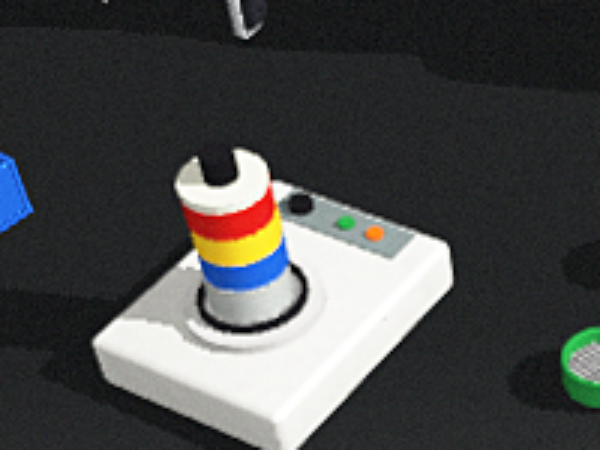

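The stack is complete, with the lid at about (222,180) in the crop, its face at 154 mm and the gripper clear above.

```bash
python3 -c "
from h import *
print(ticket.hand_in())"
```

```text
the job is handed in; nothing more can be done
None
```

The full stack — pan, blue, yellow, red, lid — stands nested on the shaker and released, the spare green sieve and jar were not handled, and the job was handed in at about 46 s; hand-in returned no verdict.

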